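Lay out the rose row of a slab-glass panel and pack its border

TASK

Lay out the rose row of the slab-glass panel: set the amber jewel on top of the middle of the red rose; lay the teal slab behind the rose (on its side away from the robot, square to the row that rose and packing frame make), about a finger's width clear of it; and lay the lime leaf in line with the rose and the packing frame, halfway between their middles. Fill the gap in the packing frame, snugly and without forcing, with the two of the three packers whose thicknesses together fit it, standing on edge side by side along the gap, centred in its length and right down on its floor. Leave the third packer, the foil rack and the burnishing stick where they are.

Things in the scene. Friction and masses are not known exactly. Their poses are not given: they have to be found in the camera images.
- frame: Packing frame, fixed: dark wood base 110 (x) x 92 (y) x 6 mm with two blocks 44 mm long in x, tops 28 mm above table: pale wooden stop (y 19 to 39 mm), dark green glass bar (y -19 to -43). Gap between: 38 mm wide, running along x, ends and top open, floor 6 mm above table. Origin: under the gap's middle, at table height. x away from robot, y left, turned up to 0.2 rad
- rose: Red and pink six-petalled slab-glass rose, fixed, 80 mm across, flat top 20 mm above the table. Origin: its centre at table height; x away from robot, y left, turned just as the frame is. Stands straight to the left or right of the frame (along the frame's +y or -y), centres 280 to 300 mm apart
- jewel: Amber round glass jewel with a bevelled top: 34 mm diameter up to 10 mm height, then narrowing to 22 mm at its flat top, 18 mm tall. Origin: centre of its underside; z up. Loose.
- teal: Teal (blue-green) eight-sided glass slab with copper foil edge, 56 mm across flats, 20 mm thick, lying flat. Its flats face its x and y axes and the diagonals. Origin: centre of its underside; z up. Loose.
- lime: Lime-green leaf-shaped glass slab, pointed at both ends, with copper foil edge: 76 mm long along its x, 42 mm wide along its y (parallel sides over the middle 34 mm), 20 mm thick, lying flat. Origin: centre of its underside; z up. Loose.
- packer_blue: Blue plastic glazing packer standing on its long edge, 60 mm long (its x), 14 mm thick (its y), 30 mm tall, rounded edges (3 mm); origin at the centre of its underside; z up. Grip it by its two ends (60 mm apart). Loose.
- packer_yellow: Yellow plastic glazing packer standing on its long edge, 60 mm long (its x), 20 mm thick (its y), 30 mm tall, rounded edges (3 mm); origin at the centre of its underside; z up. Grip it by its two ends (60 mm apart). Loose.
- packer_white: White plastic glazing packer standing on its long edge, 60 mm long (its x), 27 mm thick (its y), 30 mm tall, rounded edges (3 mm); origin at the centre of its underside; z up. Grip it by its two ends (60 mm apart). Loose.
- foil_rack: Bystander: red plastic rack with copper foil reels, 90 x 150 mm, 88 mm tall, loose. Origin: centre of its underside.
- burnisher: Bystander: wooden burnishing stick with brass ferrule and black tip, 150 mm long (along its x), 18 mm wide, 10 mm thick, loose, lying on the robot's side of the row. Origin: on its underside, 75 mm from either end.
There are look-alikes about, which are no part of the job. Leave any purple look-alike of the rose alone.

How it is judged:
At the end, for the whole second after the job is handed in: Jewel flat on rose, within 12 mm of its middle; teal flat, centre 68-106 mm behind rose's, within 25 mm sideways; lime flat, 125-165 mm from rose and frame, within 18 mm of their line; blue and yellow packers upright on the gap's floor, within 12 mm of its middle, aligned to 0.12 rad; all at rest (horizontal distance between jewel and rose below 0.012 m and height (world z) of jewel between 0.017 and 0.024 m and angle between each of jewel, teal, lime, packer_blue, packer_yellow's own z axis and vertical below 0.1 rad and x of teal in the frame of rose between 0.068 and 0.106 m and y of teal in the frame of rose between -0.025 and 0.025 m and height (world z) of each of teal, lime below 0.004 m and horizontal distance between lime and rose between 0.125 and 0.165 m and horizontal distance between lime and frame between 0.125 and 0.165 m and x of lime in the frame of frame between -0.018 and 0.018 m and x of packer_blue in the frame of frame between -0.012 and 0.012 m and y of packer_blue in the frame of frame between -0.0135 and 0.0135 m and z of each of packer_blue, packer_yellow in the frame of frame below 0.0085 m and angle between the x axis of each of packer_blue, packer_yellow and the x axis of frame, either way round below 0.12 rad and x of packer_yellow in the frame of frame between -0.012 and 0.012 m and y of packer_yellow in the frame of frame between -0.0105 and 0.0105 m and linear speed of each of jewel, teal, lime, packer_blue, packer_yellow below 0.02 m/s and angular speed of each of jewel, teal, lime, packer_blue, packer_yellow below 0.3 rad/s); the robot touches nothing.
It fails at once if the white packer, which does not fit, is moved more than 25 mm (distance of packer_white from where it was at the start of the episode above 0.025 m).
It fails at once if the foil rack is moved more than 25 mm (distance of foil_rack from where it was at the start of the episode above 0.025 m).
It fails at once if the burnisher is moved more than 25 mm (distance of burnisher from where it was at the start of the episode above 0.025 m).
It fails at once if a packer is forced: pressed on the frame with more than 40 N (contact force between any of packer_blue, packer_yellow, packer_white and frame above 40 N).
It also fails if it takes over 112 s, if anything falls off the work surface, if the arm or the gripper's body presses on something with over 40 N, if the wrist force passes 120 N, or if a joint passes its speed limit or range.

ROBOT

A 6-joint arm with a two-finger parallel gripper is mounted at the origin on the work surface. World frame = base frame: x ahead of the robot, y to its left, z up, the work surface at z = 0. Lengths are in m, angles in rad, forces in N, time in s.
With the tool pointing down it reaches from about 0.275 to 0.85 m from the base axis. Payload 19 kg.
Tool frame: the origin (TCP) lies midway between the tips of the shut fingers; the grasp point (between the pads) lies grip_point_offset behind it (grip_point_offset is the distance from the TCP to the grasp point, in m); x points along the fingers, y is the direction in which the jaws open and shut, and the axes are right-handed (so a half turn about x gives the same grasp; the last joint's range is limited). The gripper opens to 85 mm and grips with 20 to 120 N. Pads are 22 mm wide; open, the fingers measure 114 mm over their backs; the gripper's body (76 mm by 85 mm) begins 54 mm behind the grasp point. The pads swing forward as they close: fully open they stand 13 mm farther back than shut.
Start: joints at [1.187, 0.15, 1.437, -0, 1.554, -0.134], TCP at [0.142, 0.557, 0.231] pointing down, gripper open.
Joint ranges: [-2.8, 2.8], [-0.68, 2.1], [0.12, 2.68], [-1.39, 4.53], [0.16, 2.79], [-2.81, 2.81]. Speed limits (rad/s): [1.89, 1.89, 2.22, 3.01, 3.01, 3.01].

INTERFACE

Orientations are given as a unit quaternion [x, y, z, w].
In Python, from plant import * gives the robot as it stands.
- The arm moves only by the tool carry_out, never from a script. Its argument "plan" is a list of rows, each a list of 5 numbers: the shift along the tool's x, y, z in m, then the turn about the tool's x in rad, then the finger opening in m, from 0 to 0.0854. A call has 1 to 8 rows; each row is the pose to reach, as a shift and turn from the pose commanded when the call began, along the tool's axes at that moment; what a row does not reach only later rows make up. A row lasts 1/8 s, in which the tool goes at most 62.5 mm and 10.7 degrees, less where a joint would pass 70% of its speed; a pose out of reach is approached as far as the arm can. A call with a gripper value outside its range is refused whole. The fingers move at their own pace and stop on an object; "newtons" is the grip in N (left out, the last holds). Time passes only in rows, so rows that repeat a pose let the fingers close. It gives the time, the measured TCP pose, the force and the opening at its end, in the units of the state.
- read_state(): the state, without advancing time (a new reading comes with each control period).
- get_image(name): name is "side" or "top"; returns the picture (384x512x3 uint8, red, green, blue); there is no depth.
- calibration(name): a dict with "K" (3x3 intrinsics, pixels), "rvec" (rotation vector, rad) and "tvec" (3), from world to camera coordinates, as OpenCV has them. Camera axes: x right, y down, z forward; pixel columns grow to the right and rows downward; lengths in m; the calibration is good to about 2 mm. A picture is of the moment at which its call begins. calibration takes no time and is no camera call.
- close_job(): hands the job in, once; it reports no verdict.
Trained networks look in the newest picture that a camera, given by its name, has taken for a name from the list of things; names that differ only in an ending like _2 or _b are one class to them, and where a whole thing is asked for, a point or a joint stands for the part that bears it (a point fixed in the world has none). Each returns a list of dicts, best first, with "p" (0 to 1); they miss things now and then, are a little off and sometimes report something else, mostly with a low value. They report only what shows in the picture. A call takes as long as a camera call. They do not tell look-alikes from the thing itself.
- look_for(label, camera): "location" ([x, y, z] in m, in world coordinates, good to about 4 mm: the middle of the surface that is visible of it).
- outline_of(label, camera): "mask" (384x512 bool, what is visible of it).
- spot_point(label, camera): "location" ([x, y, z] in m, in world coordinates, good to about 4 mm: a listed point, or the origin of a listed thing).
The state is a dict: "time_s": time; "joints": joint angles; "joint_velocities": joint speeds; "effort": joint torques, N m; "tool_pos": TCP position; "tool_rot": TCP orientation; "force": force on the tool from outside, world axes, zero at the start; "moment": the same for the moment, N m; "width": finger opening in m.
Only numpy, scipy, OpenCV 4.12 (cv2) and the standard library are available. Lean on these libraries where they do the work, as an engineer would, in place of code of your own. Each camera call takes 0.05 s, during which the arm holds its last target.

## Working session

There is one attempt and no reset: what is moved stays moved. The work goes in short steps, Python scripts to look and compute and a tool call to move; the robot and the scene stay as the last step left them, time stands still between calls to the robot, and variables do not carry over. Pictures are saved under pics/ and viewed, and the job is handed in when it is done.

Besides the shell and the picture viewer there is one more tool, called after "Emit:" as a command line: name --pt "numbers of a row" for each row, then --argument value for the rest. carry_out: Moves the arm, as the interface text tells. Its arguments: {"type":"object","properties":{"plan":{"type":"array"},"newtons":{"type":"number"}},"required":["plan"]}

```bash
ls; mkdir -p pics; python3 - <<'E'
from plant import *
import cv2
s=read_state()
print({k:s[k] for k in ('time_s','tool_pos','tool_rot','width','force')})
for c in ('side','top'):
    im=get_image(c); cv2.imwrite(f'pics/{c}0.png',cv2.cvtColor(im,cv2.COLOR_RGB2BGR))
    for n in ['frame','rose','jewel','teal','lime','packer_blue','packer_yellow','packer_white','foil_rack','burnisher']:
        r=spot_point(n,c); print(c,n,[([round(float(v),3) for v in d['location']],round(d['p'],2)) for d in r[:4]])
E
```

```text
pics
{'time_s': 0.0, 'tool_pos': array([0.14208138, 0.55693751, 0.23069699]), 'tool_rot': array([ 0.08769345,  0.70171119, -0.08850827,  0.7014824 ]), 'width': 0.08537892562822544, 'force': array([-0.16887271,  0.44591141,  0.00929342])}
side frame [([0.517, -0.164, 0.001], 0.8)]
side rose [([0.419, 0.178, 0.0], 0.87), ([0.665, 0.225, -0.002], 0.78), ([0.531, 0.118, -0.003], 0.61), ([0.363, -0.286, -0.002], 0.58)]
side jewel [([0.588, -0.33, 0.001], 0.71)]
side teal [([0.374, 0.011, 0.002], 0.65), ([0.59, 0.331, 0.002], 0.56)]
side lime [([0.374, 0.31, 0.001], 0.65), ([0.479, -0.299, -0.001], 0.57)]
side packer_blue [([0.376, 0.311, -0.003], 0.79)]
side packer_yellow [([0.363, -0.285, -0.001], 0.87), ([0.377, 0.312, -0.003], 0.62)]
side packer_white [([0.482, 0.305, -0.003], 0.84), ([0.514, -0.165, 0.003], 0.59)]
side foil_rack [([0.789, 0.001, -0.003], 0.71)]
side burnisher [([0.373, 0.012, -0.001], 0.64)]
top frame [([0.515, -0.159, 0.002], 0.8)]
top rose [([0.667, 0.226, 0.001], 0.93), ([0.527, 0.12, 0.0], 0.74), ([0.423, 0.182, 0.001], 0.58)]
top jewel [([0.587, 0.326, 0.002], 0.71)]
top teal [([0.586, 0.331, -0.0], 0.52)]
top lime [([0.483, -0.296, 0.002], 0.76)]
top packer_blue [([0.374, 0.31, 0.0], 0.51)]
top packer_yellow [([0.368, -0.285, 0.003], 0.47)]
top packer_white [([0.482, 0.305, 0.001], 0.68)]
top foil_rack [([0.79, -0.0, -0.004], 0.89)]
top burnisher [([0.374, 0.009, 0.002], 0.56)]
```

View pics/top0.png

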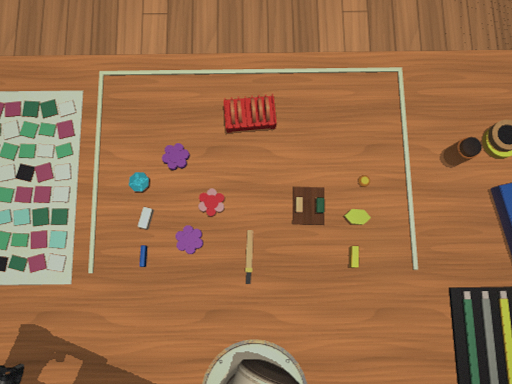

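View pics/side0.png

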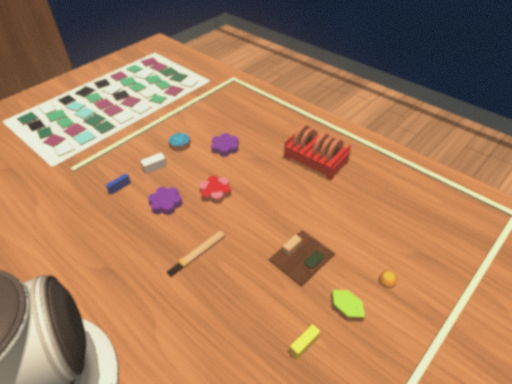

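```bash
cat > h.py <<'E'
from plant import *
import numpy as np, cv2
from scipy.optimize import minimize
from scipy.spatial.transform import Rotation as Ro
def proj(P,c):
    k=calibration(c); return cv2.projectPoints(np.asarray(P,float).reshape(-1,1,3),np.array(k['rvec'],float),np.array(k['tvec'],float),np.array(k['K'],float),None)[0][:,0]
def back(px,c,z):
    k=calibration(c);R=cv2.Rodrigues(np.array(k['rvec'],float))[0];t=np.array(k['tvec'],float).reshape(3)
    C=-R.T@t; d=R.T@np.linalg.inv(np.array(k['K']))@np.array([px[0],px[1],1.]); return C+d*(z-C[2])/d[2]
def box(l,w,h): return np.array([[sx*l/2,sy*w/2,z] for sx in(-1,1) for sy in(-1,1) for z in(0,h)])
def oct_(f,h):
    r=f/2/np.cos(np.pi/8); a=np.pi/8+np.arange(8)*np.pi/4
    return np.array([[r*np.cos(t),r*np.sin(t),z] for t in a for z in(0,h)])
def circ(r,z): a=np.arange(36)*np.pi/18; return np.c_[r*np.cos(a),r*np.sin(a),0*a+z]
M={'jewel':np.r_[circ(.017,0),circ(.017,.01),circ(.011,.018)],
 'teal':oct_(.056,.02),
 'lime':np.array([[x,y,z] for x,y in((.038,0),(.017,.021),(-.017,.021),(-.038,0),(-.017,-.021),(.017,-.021)) for z in(0,.02)]),
 'packer_blue':box(.06,.014,.03),'packer_yellow':box(.06,.02,.03),'packer_white':box(.06,.027,.03),
 'rose':np.r_[circ(.04,0),circ(.04,.02)],'frame':None,'burnisher':box(.15,.018,.01),'foil_rack':box(.09,.15,.088)}
S=8
def cov(pts,c,x0,y0,w,h):
    p=proj(pts,c); hull=cv2.convexHull(((p+.5-[x0,y0])*S).astype(np.float32))
    im=np.zeros((h*S,w*S),np.uint8); cv2.fillConvexPoly(im,np.round(hull*16).astype(np.int32),255,shift=4)
    return cv2.resize(im,(w,h),interpolation=cv2.INTER_AREA)/255.
def place(m,p,z=0):
    c,s=np.cos(p[2]),np.sin(p[2]); return m@np.array([[c,s,0],[-s,c,0],[0,0,1]])+[p[0],p[1],z]
def fit(name,masks,p0,z=0):
    m=M[name]; A={}
    for c,mk in masks.items():
        u=proj(place(m,p0,z),c).mean(0).astype(int); x0,y0=u-32; A[c]=(x0,y0,mk[y0:y0+64,x0:x0+64].astype(float))
    def f(p): return sum(((cov(place(m,p,z),c,x0,y0,64,64)-k)**2).sum() for c,(x0,y0,k) in A.items())
    best=None
    for dy in np.arange(0,np.pi,np.pi/6):
        q=[p0[0],p0[1],p0[2]+dy]
        r=minimize(f,q,method='Nelder-Mead',options=dict(initial_simplex=np.array([q]*4)+np.r_[np.zeros((1,3)),np.diag([.006,.006,.25])],xatol=1e-4,fatol=1e-2,maxiter=90))
        if best is None or r.fun<best.fun: best=r
    return best
def pick(name,c,loc):
    u=proj([loc],c)[0]; b=None
    for d in outline_of(name,c):
        ys,xs=np.nonzero(d['mask']); 
        if len(xs)==0: continue
        e=np.hypot(xs.mean()-u[0],ys.mean()-u[1])
        if e<14 and (b is None or d['p']>b[0]): b=(d['p'],d['mask'],e)
    return b
def go(x,y,z,jaw=None):
    """jaw: world yaw of jaw axis (tool y), mod pi"""
    s=read_state();R=Ro.from_quat(s['tool_rot']).as_matrix();p=np.array(s['tool_pos'])
    sh=R.T@(np.array([x,y,z])-p); t=0
    if jaw is not None:
        cur=np.arctan2(R[1,1],R[0,1]); t=(cur-jaw+np.pi/2)%np.pi-np.pi/2
    return 'shift',sh.round(4),'turn',round(float(t),4)
def st():
    s=read_state();R=Ro.from_quat(s['tool_rot']).as_matrix()
    print('t',round(s['time_s'],2),'p',np.round(s['tool_pos'],4),'jaw',round(float(np.arctan2(R[1,1],R[0,1])),3),'w',round(s['width'],4),'F',np.round(s['force'],1))
E
python3 - <<'E'
from h import *
try: print('gpo',grip_point_offset)
except Exception as e: print(e)
st(); s=read_state();print(Ro.from_quat(s['tool_rot']).as_matrix().round(3))
get_image('side');T=get_image('top')
loc={'jewel':(.588,-.33),'teal':(.588,.331),'lime':(.481,-.297),'packer_blue':(.375,.31),'packer_yellow':(.366,-.285),'packer_white':(.482,.305),'rose':(.529,.119),'burnisher':(.374,.01)}
for n,l in loc.items():
    mk={}
    for c in('side','top'):
        b=pick(n,c,[l[0],l[1],.01])
        if b: mk[c]=b[1]
    o=[n,{c:int(v.sum()) for c,v in mk.items()}]
    for cs in (('top',),('side','top')):
        q={c:mk[c] for c in cs if c in mk}
        if q: r=fit(n,q,[l[0],l[1],0.]); o+=[r.x.round(4),round(r.fun,1)]
    print(*o)
b=pick('frame','top',[.515,-.16,.01])
if b: 
    ys,xs=np.nonzero(b[1]);print('frame rect',cv2.minAreaRect(np.c_[xs,ys].astype(np.float32)))
u=proj([[.516,-.162,.02]],'top')[0].astype(int);v=proj([[.529,.119,.02]],'top')[0].astype(int)
cr=[cv2.resize(T[a[1]-24:a[1]+24,a[0]-24:a[0]+24],(384,384),interpolation=cv2.INTER_CUBIC) for a in(v,u)];print(u,v)
cv2.imwrite('pics/crop1.png',cv2.cvtColor(np.hstack(cr),cv2.COLOR_RGB2BGR))
E
```

```text
gpo 0.0187
t 1.1 p [0.1422 0.5571 0.2313] jaw 1.321 w 0.0851 F [0.1 0.2 0. ]
[[-0.     0.247  0.969]
 [-0.     0.969 -0.247]
 [-1.    -0.    -0.   ]]
jewel {'side': 206, 'top': 144} [ 0.5863 -0.3282  0.0259] 19.2 [ 0.5877 -0.3266  0.1025] 50.5
teal {'side': 326, 'top': 353} [0.5909 0.3273 1.4831] 8.5 [ 0.5905  0.3294 -0.0655] 48.5
lime {'side': 822, 'top': 294} [ 0.4814 -0.3009  1.4838] 18.0 [ 0.4821 -0.2995  1.4752] 50.7
packer_blue {'side': 265, 'top': 150} [0.3772 0.3074 3.0948] 10.4 [ 0.3767  0.3083 -0.0485] 70.5
packer_yellow {'side': 528, 'top': 179} [ 0.3689 -0.2857 -0.0515] 19.7 [ 0.3693 -0.2851 -0.0802] 69.4
packer_white {'side': 390, 'top': 227} [0.4846 0.3042 2.8534] 23.4 [ 0.4837  0.3065 -0.2282] 59.1
rose {'side': 720, 'top': 568} [0.5281 0.1158 0.1443] 57.1 [0.5276 0.1183 0.0773] 127.9
burnisher {'side': 646, 'top': 353} [0.3732 0.0092 3.0973] 37.7 [ 0.3726  0.0117 -0.0461] 127.2
frame rect ((308.0, 205.0), (38.0, 32.0), 90.0)
[308 204] [210 201]
```

View pics/crop1.png

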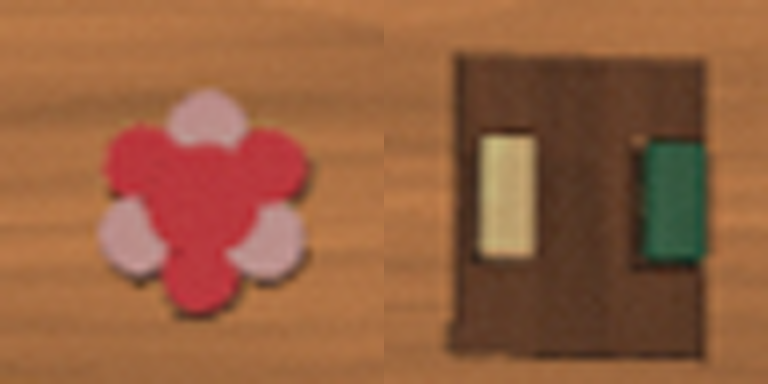

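```bash
cat > fr.py <<'E'
from h import *
def bx(x0,x1,y0,y1,z0,z1): return np.array([[x,y,z] for x in(x0,x1) for y in(y0,y1) for z in(z0,z1)])
PB=bx(-.022,.022,.019,.039,.006,.028);GB=bx(-.022,.022,-.043,-.019,.006,.028);BB=bx(-.055,.055,-.046,.046,0,.006)
def frame_fit(ims,p0=(.516,-.162,-.04),verbose=True,show=True):
    A={}
    for c,I in ims.items():
        u=proj([[p0[0],p0[1],.015]],c)[0].astype(int);x0,y0=u-40;C=I[y0:y0+80,x0:x0+80].astype(float)
        R,G,B=C[...,0],C[...,1],C[...,2]
        A[c]=(x0,y0,C)
    def model(p,c,x0,y0):
        a=[cov(place(m,p),c,x0,y0,80,80)[...,None] for m in(BB,PB,GB)]
        return a
    def f(p):
        e=0
        for c,(x0,y0,C) in A.items():
            a,b,g=model(p,c,x0,y0)
            W=(a+b+g).clip(0,1)
            # basis: table, base, pale, green ; colours by least squares
            X=np.concatenate([(1-W),(a-b-g).clip(0),b,g],2).reshape(-1,4)
            Y=C.reshape(-1,3); s,r,_,_=np.linalg.lstsq(X,Y,rcond=None); e+=np.abs(Y-X@s).sum()/1e3
        return e
    best=None
    for d in(-.1,0,.1):
        q=np.array(p0)+[0,0,d]
        r=minimize(f,q,method='Nelder-Mead',options=dict(initial_simplex=np.array([q]*4)+np.r_[np.zeros((1,3)),np.diag([.005,.005,.1])],xatol=1e-4,fatol=1e-3,maxiter=150))
        if best is None or r.fun<best.fun: best=r
    return best
E
python3 - <<'E'
from fr import *
I={c:get_image(c) for c in('top','side')}
for cs in(('top',),('side',),('top','side')):
    r=frame_fit({c:I[c] for c in cs}); print(cs,r.x.round(4),round(r.fun,2))
st()
E
```

```text
('top',) [ 0.5155 -0.1635 -0.0336] 100.23
('side',) [ 0.5173 -0.1621 -0.0467] 122.89Traceback (most recent call last):
  File "<stdin>", line 4, in <module>
  File "fr.py", line 25, in frame_fit
    r=minimize(f,q,method='Nelder-Mead',options=dict(initial_simplex=np.array([q]*4)+np.r_[np.zeros((1,3)),np.diag([.005,.005,.1])],xatol=1e-4,fatol=1e-3,maxiter=150))
    res = _minimize_neldermead(fun, x0, args, callback, bounds=bounds,
                               **options)
    fxe = func(xe)
    fx = function(np.copy(x), *(wrapper_args + args))
  File "fr.py", line 16, in f
    a,b,g=model(p,c,x0,y0)
          ~~~~~^^^^^^^^^^^
  File "fr.py", line 11, in model
    a=[cov(place(m,p),c,x0,y0,80,80)[...,None] for m in(BB,PB,GB)]
       ~~~^^^^^^^^^^^^^^^^^^^^^^^^^^
  File "h.py", line 22, in cov
    p=proj(pts,c); hull=cv2.convexHull(((p+.5-[x0,y0])*S).astype(np.float32))
  File "h.py", line 6, in proj
    k=calibration(c); return cv2.projectPoints(np.asarray(P,float).reshape(-1,1,3),np.array(k['rvec'],float),np.array(k['tvec'],float),np.array(k['K'],float),None)[0][:,0]
ValueError: time passes only in moves, steps and waits
```

```bash
sed -i 's/^def proj/_k={}\n_cal=calibration\ndef calibration(c):\n    if c not in _k: _k[c]=_cal(c)\n    return _k[c]\ndef proj/' h.py; python3 - <<'E'
from h import *
st();print(go(.377,.308,.10,-.047+np.pi/2))
E
```

```text
t 2.15 p [0.1421 0.5571 0.2313] jaw 1.321 w 0.0856 F [ 0.6 -0.2 -0.4]
('shift', array([ 0.1313, -0.1833,  0.2891]), 'turn', -0.2028)
```

Emit:
carry_out --pt "0.131 -0.183 0.289 -0.203 0.085" --pt "0.131 -0.183 0.289 -0.203 0.085" --pt "0.131 -0.183 0.289 -0.203 0.085" --pt "0.131 -0.183 0.289 -0.203 0.085" --pt "0.131 -0.183 0.289 -0.203 0.085" --pt "0.131 -0.183 0.289 -0.203 0.085" --pt "0.131 -0.183 0.289 -0.203 0.085" --pt "0.131 -0.183 0.289 -0.203 0.085"

```text
time_s: 3.15
tool_pos: [0.377, 0.3084, 0.1005]
tool_rot: [0.017, 0.707, -0.017, 0.707]
force: [-0.1, 0.1, 0.1]
width: 0.085
```

```bash
python3 - <<'E'
from h import *
st();print(go(.377,.308,.008,-.047+np.pi/2))
E
```

```text
t 3.15 p [0.377  0.3084 0.1005] jaw 1.523 w 0.085 F [-0.1  0.1  0.1]
('shift', array([ 0.0925, -0.0005,  0.0001]), 'turn', -0.0006)
```

Emit:
carry_out --pt "0.06 0 0 0 0.085" --pt "0.092 0 0 0 0.085" --pt "0.092 0 0 0 0.0" --pt "0.092 0 0 0 0.0" --pt "0.092 0 0 0 0.0" --pt "0.092 0 0 0 0.0" --pt "0.092 0 0 0 0.0" --pt "0.092 0 0 0 0.0" --newtons 25

```text
time_s: 4.15
tool_pos: [0.3774, 0.3087, 0.0094]
tool_rot: [0.017, 0.706, -0.016, 0.707]
force: [-1.8, 0.1, 9.5]
width: 0.0136
```

```bash
python3 - <<'E'
from h import *
st()
E
```

```text
t 4.15 p [0.3774 0.3087 0.0094] jaw 1.524 w 0.0136 F [-1.8  0.1  9.5]
```

Emit:
carry_out --pt "0 0 0 0 0.085" --pt "0 0 0 0 0.085" --pt "0 0 0 0 0.085" --pt "0 0 0 0 0.085" --pt "0 0 0 0.18 0.085" --pt "0 0 0 0.36 0.085" --pt "0 0 0 0.54 0.085" --pt "0 0 0 0.72 0.085"

```text
time_s: 5.15
tool_pos: [0.3769, 0.3083, 0.0082]
tool_rot: [0.266, 0.655, -0.267, 0.655]
force: [0.3, -1.0, -0.4]
width: 0.085
```

Emit:
carry_out --pt "0 0 0 0.18 0.085" --pt "0 0 0 0.36 0.085" --pt "0 0 0 0.54 0.085" --pt "0.003 0 0 0.72 0.085" --pt "0.006 0 0 0.851 0.085" --pt "0.006 0 0 0.851 0.085" --pt "0.006 0 0 0.851 0.085" --pt "0.006 0 0 0.851 0.085"

```text
time_s: 6.15
tool_pos: [0.377, 0.3084, 0.0024]
tool_rot: [0.511, 0.489, -0.511, 0.489]
force: [-0.2, 0.2, -0.1]
width: 0.0851
```

```bash
python3 - <<'E'
from h import *
st(); print(np.round(read_state()['joints'],2))
I=get_image('top'); u=proj([[.377,.308,.03]],'top')[0].astype(int)
cv2.imwrite('pics/g1.png',cv2.cvtColor(cv2.resize(I[u[1]-40:u[1]+40,u[0]-40:u[0]+40],(560,560)),cv2.COLOR_RGB2BGR))
E
```

```text
t 6.15 p [0.377  0.3084 0.0024] jaw -0.045 w 0.0851 F [-0.2  0.2 -0.1]
[ 0.53  0.17  1.91 -0.    1.06  0.57]
```

View pics/g1.png

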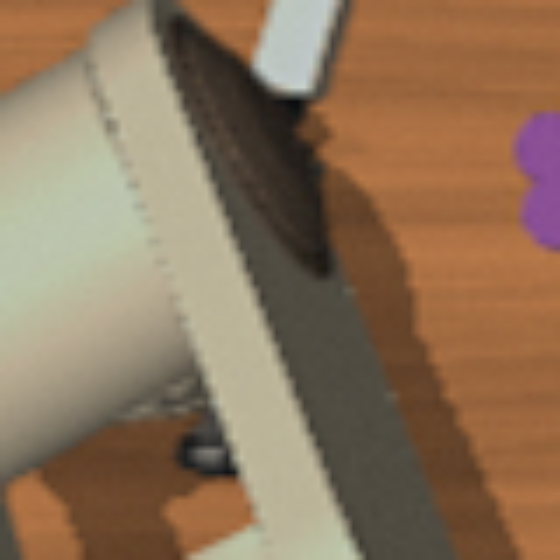

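Emit:
carry_out --pt "0 0 0 0 0.04" --pt "0 0 0 0 0.04" --pt "0 0 0 0 0.04" --pt "0 0 0 0 0.04" --pt "-0.06 0 0 0 0.04" --pt "-0.12 0 0 0 0.04" --pt "-0.12 0 0 0 0.04" --newtons 50

```text
time_s: 7.08
tool_pos: [0.3786, 0.3094, 0.1268]
tool_rot: [0.514, 0.488, -0.509, 0.489]
force: [-0.2, 0.1, -1.2]
width: 0.0592
```

```bash
python3 - <<'E'
from h import *
st(); print(go(.5164,-.1628,.11,-.041))
E
```

```text
t 7.08 p [0.3786 0.3094 0.1268] jaw -0.047 w 0.0592 F [-0.2  0.1 -1.2]
('shift', array([0.0159, 0.1595, 0.4653]), 'turn', -0.0056)
```

Emit:
carry_out --pt "0.015 0.159 0.465 -0.005 0.04" --pt "0.015 0.159 0.465 -0.005 0.04" --pt "0.015 0.159 0.465 -0.005 0.04" --pt "0.015 0.159 0.465 -0.005 0.04" --pt "0.015 0.159 0.465 -0.005 0.04" --pt "0.015 0.159 0.465 -0.005 0.04" --pt "0.015 0.159 0.465 -0.005 0.04" --pt "0.015 0.159 0.465 -0.005 0.04"

```text
time_s: 8.07
tool_pos: [0.5138, -0.1659, 0.1064]
tool_rot: [-0.51, -0.49, 0.511, -0.489]
force: [0.7, 0.6, -0.4]
width: 0.0589
```

Emit:
carry_out --pt "0 0 0 0 0.04" --pt "0.03 0 0 0 0.04" --pt "0.06 0 0 0 0.04" --pt "0.06 0 0 0 0.04" --pt "0.06 0 0 0 0.04"

```text
time_s: 8.7
tool_pos: [0.5142, -0.1634, 0.0482]
tool_rot: [0.51, 0.489, -0.51, 0.49]
force: [1.1, 0.2, -0.6]
width: 0.0588
```

```bash
python3 - <<'E'
from h import *
st(); print(go(.5164,-.1628,.06,-.041))
I=get_image('top');J=get_image('side')
o=[]
for c,I in(('top',I),('side',J)):
    u=proj([[.516,-.163,.03]],c)[0].astype(int);o.append(cv2.resize(I[u[1]-35:u[1]+35,u[0]-35:u[0]+35],(400,400),interpolation=cv2.INTER_CUBIC))
cv2.imwrite('pics/g2.png',cv2.cvtColor(np.hstack(o),cv2.COLOR_RGB2BGR))
E
```

```text
t 8.7 p [ 0.5142 -0.1634  0.0482] jaw -0.041 w 0.0588 F [ 1.1  0.2 -0.6]
('shift', array([-0.0118,  0.0022, -0.0006]), 'turn', -0.0005)
```

View pics/g2.png

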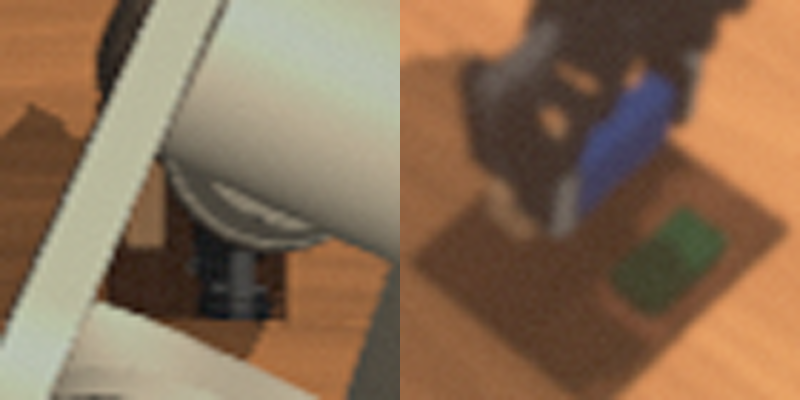

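Emit:
carry_out --pt "0.0 0.002 0 0 0.04" --pt "0.015 0.002 0 0 0.04" --pt "0.026 0.002 0 0 0.04" --pt "0.036 0.002 0 0 0.04" --pt "0.036 0.002 0 0 0.04" --pt "0.036 0.002 0 0 0.04"

```text
time_s: 9.55
tool_pos: [0.516, -0.1638, 0.0115]
tool_rot: [-0.51, -0.489, 0.51, -0.489]
force: [0.2, 0.4, -0.0]
width: 0.0591
```

Emit:
carry_out --pt "0 0 0.003 0 0.04" --pt "0 0 0.006 0 0.04" --pt "0 0 0.008 0 0.04" --pt "0 0 0.009 0 0.04" --pt "0 0 0.009 0 0.04"

```text
time_s: 10.18
tool_pos: [0.5155, -0.1728, 0.0113]
tool_rot: [-0.51, -0.489, 0.51, -0.489]
force: [0.4, 0.6, -0.7]
width: 0.0591
```

Emit:
carry_out --pt "0 0 0.001 0 0.04" --pt "0 0 0.001 0 0.04" --pt "0 0 0.0015 0 0.04" --pt "0 0 0.0015 0 0.04"

```text
time_s: 10.68
tool_pos: [0.5155, -0.1742, 0.0113]
tool_rot: [-0.51, -0.489, 0.51, -0.489]
force: [0.3, 0.3, 0.6]
width: 0.0588
```

Emit:
carry_out --pt "0 0 0.0005 0 0.04" --pt "0 0 0.0005 0 0.04" --pt "0 0 0.001 0 0.04" --pt "0 0 0.001 0 0.04"

```text
time_s: 11.18
tool_pos: [0.5154, -0.1752, 0.0113]
tool_rot: [-0.51, -0.489, 0.51, -0.489]
force: [-0.3, 0.3, -0.0]
width: 0.0588
```

Emit:
carry_out --pt "0 0 0.0005 0 0.04" --pt "0 0 0.0005 0 0.04" --pt "0 0 0.001 0 0.04" --pt "0 0 0.001 0 0.04"

```text
time_s: 11.68
tool_pos: [0.5154, -0.1762, 0.0113]
tool_rot: [-0.51, -0.489, 0.51, -0.489]
force: [-0.0, 0.6, 0.4]
width: 0.0593
```

Emit:
carry_out --pt "0 0 0.0005 0 0.04" --pt "0 0 0.0005 0 0.04" --pt "0 0 0.001 0 0.04" --pt "0 0 0.001 0 0.04"

```text
time_s: 12.18
tool_pos: [0.5154, -0.1762, 0.0113]
tool_rot: [0.511, 0.49, -0.51, 0.489]
force: [-0.0, 11.0, 2.9]
width: 0.0592
```

Emit:
carry_out --pt "0 0.0008 -0.0014 0 0.04" --pt "0.0022 0.0008 -0.0014 0 0.04" --pt "0.0022 0.0008 -0.0014 0 0.04" --pt "0.0026 0.0008 -0.0014 0 0.04" --pt "0.0026 0.0008 -0.0014 0 0.04"

```text
time_s: 12.8
tool_pos: [0.5162, -0.1759, 0.0087]
tool_rot: [-0.51, -0.489, 0.51, -0.489]
force: [0.4, 0.1, -0.0]
width: 0.0588
```

Emit:
carry_out --pt "0 0 0 0 0.063" --pt "0 0 0 0 0.078" --pt "0 0 0 0 0.078" --pt "-0.01 0 0 0 0.078" --pt "-0.04 0 0 0 0.078" --pt "-0.09 0 0 0 0.085" --pt "-0.09 0 0 0 0.085"

```text
time_s: 13.68
tool_pos: [0.5179, -0.1767, 0.1032]
tool_rot: [0.511, 0.487, -0.51, 0.492]
force: [-0.1, 0.5, -1.3]
width: 0.085
```

```bash
python3 - <<'E'
from h import *
st(); print(go(.3691,-.2854,.1,-.06+np.pi/2))
I=get_image('top');J=get_image('side')
o=[]
for c,I in(('top',I),('side',J)):
    u=proj([[.516,-.163,.03]],c)[0].astype(int);o.append(cv2.resize(I[u[1]-35:u[1]+35,u[0]-35:u[0]+35],(400,400),interpolation=cv2.INTER_CUBIC))
cv2.imwrite('pics/g3.png',cv2.cvtColor(np.hstack(o),cv2.COLOR_RGB2BGR))
E
```

```text
t 13.68 p [ 0.5179 -0.1767  0.1032] jaw -0.042 w 0.085 F [-0.1  0.5 -1.3]
('shift', array([ 0.0026, -0.1441,  0.1149]), 'turn', -1.5528)
```

View pics/g3.png

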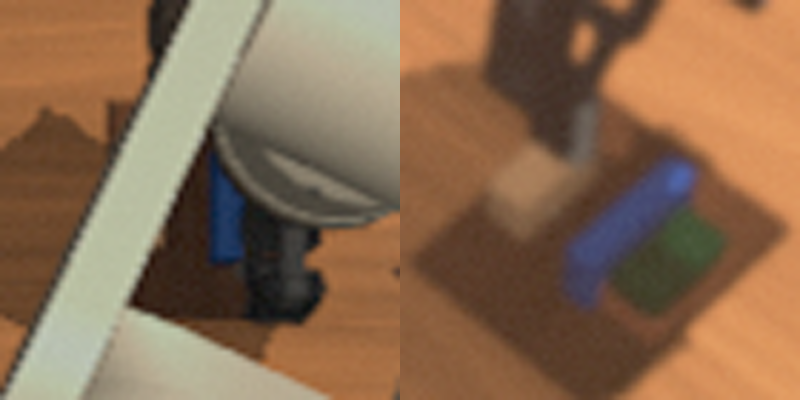

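Emit:
carry_out --pt "0.0 -0.036 0.028 -0.18 0.085" --pt "0.0 -0.072 0.057 -0.36 0.085" --pt "0.002 -0.11 0.085 -0.54 0.085" --pt "0.002 -0.144 0.115 -0.72 0.085" --pt "0.002 -0.144 0.115 -0.9 0.085" --pt "0.002 -0.144 0.115 -1.08 0.085" --pt "0.002 -0.144 0.115 -1.26 0.085" --pt "0.002 -0.144 0.115 -1.44 0.085"

```text
time_s: 14.78
tool_pos: [0.367, -0.2843, 0.0958]
tool_rot: [0.059, 0.705, -0.059, 0.704]
force: [1.0, -1.0, -0.1]
width: 0.0849
```

```bash
python3 - <<'E'
from h import *
st(); print(go(.3691,-.2860,.008,-.06+np.pi/2))
E
```

```text
t 14.78 p [ 0.367  -0.2843  0.0958] jaw 1.404 w 0.0849 F [ 1.  -1.  -0.1]
('shift', array([ 0.0878, -0.0014,  0.0024]), 'turn', -0.1069)
```

Emit:
carry_out --pt "0.0 -0.001 0.001 -0.107 0.085" --pt "0.045 -0.001 0.001 -0.107 0.085" --pt "0.09 -0.001 0.001 -0.107 0.085" --pt "0.09 -0.001 0.001 -0.107 0.0" --pt "0.09 -0.001 0.001 -0.107 0.0" --pt "0.09 -0.001 0.001 -0.107 0.0" --pt "0.09 -0.001 0.001 -0.107 0.0" --pt "0.09 -0.001 0.001 -0.107 0.0" --newtons 25

```text
time_s: 15.78
tool_pos: [0.3689, -0.2864, 0.0081]
tool_rot: [0.023, 0.706, -0.024, 0.707]
force: [-0.9, 2.2, 9.6]
width: 0.0197
```

```bash
python3 - <<'E'
from h import *
st()
E
```

```text
t 15.78 p [ 0.3689 -0.2864  0.0081] jaw 1.505 w 0.0197 F [-0.9  2.2  9.6]
```

Gripped across thickness (19.7 mm). Open, turn 90°, grip by the ends.

Emit:
carry_out --pt "0 0 0 0 0.085" --pt "0 0 0 0 0.085" --pt "0 0 0 0 0.085" --pt "0 0 0 0 0.085" --pt "0 0 0 0.18 0.085" --pt "0 0 0 0.36 0.085" --pt "0 0 0 0.54 0.085" --pt "0 0 0 0.72 0.085"

```text
time_s: 16.77
tool_pos: [0.3683, -0.2858, 0.0067]
tool_rot: [0.273, 0.652, -0.273, 0.652]
force: [0.6, 1.4, -0.2]
width: 0.0852
```

Emit:
carry_out --pt "0 0 0 0.18 0.085" --pt "0 0 0 0.36 0.085" --pt "0 0 0 0.54 0.085" --pt "0.003 0 0 0.72 0.085" --pt "0.005 0 0 0.851 0.085" --pt "0.005 0 0 0.851 0.085" --pt "0.005 0 0 0.851 0.085" --pt "0.005 0 0 0.851 0.085"

```text
time_s: 17.77
tool_pos: [0.3683, -0.2859, 0.0018]
tool_rot: [-0.516, -0.484, 0.516, -0.484]
force: [-0.8, -0.9, 0.4]
width: 0.0848
```

Emit:
carry_out --pt "0 0 0 0 0.04" --pt "0 0 0 0 0.04" --pt "0 0 0 0 0.04" --pt "0 0 0 0 0.04" --pt "0 0 0 0 0.04" --newtons 50

```text
time_s: 18.4
tool_pos: [0.3684, -0.2859, 0.0021]
tool_rot: [-0.516, -0.483, 0.516, -0.483]
force: [-1.2, 1.8, 6.2]
width: 0.059
```

```bash
python3 - <<'E'
from h import *
st()
E
```

```text
t 18.4 p [ 0.3684 -0.2859  0.0021] jaw -0.066 w 0.059 F [-1.2  1.8  6.2]
```

Emit:
carry_out --pt "-0.05 0 0 0 0.04" --pt "-0.1 0 0 0 0.04" --pt "-0.1 0 0 0 0.04"

```text
time_s: 18.77
tool_pos: [0.3695, -0.2871, 0.1053]
tool_rot: [-0.516, -0.481, 0.516, -0.486]
force: [-0.7, 0.2, -0.9]
width: 0.0591
```

```bash
python3 - <<'E'
from h import *
st(); print(go(.5162,-.1563,.06,-.041))
E
```

```text
t 18.77 p [ 0.3695 -0.2871  0.1053] jaw -0.066 w 0.0591 F [-0.7  0.2 -0.9]
('shift', array([ 0.0453,  0.1376, -0.1403]), 'turn', -0.0245)
```

Emit:
carry_out --pt "0.0 0.046 -0.047 -0.008 0.04" --pt "0.0 0.092 -0.094 -0.016 0.04" --pt "0.0 0.138 -0.141 -0.0245 0.04" --pt "0.04 0.138 -0.141 -0.0245 0.04" --pt "0.04 0.138 -0.141 -0.0245 0.04" --pt "0.04 0.138 -0.141 -0.0245 0.04" --pt "0.04 0.138 -0.141 -0.0245 0.04"

```text
time_s: 19.65
tool_pos: [0.5154, -0.1552, 0.063]
tool_rot: [0.511, 0.489, -0.51, 0.49]
force: [-0.6, -0.6, -0.2]
width: 0.0589
```

```bash
python3 - <<'E'
from h import *
st(); print(go(.5162,-.1563,.042,-.041))
J=get_image('side');get_image('top')
u=proj([[.516,-.163,.04]],'side')[0].astype(int)
cv2.imwrite('pics/g4.png',cv2.cvtColor(cv2.resize(J[u[1]-35:u[1]+35,u[0]-35:u[0]+35],(560,560),interpolation=cv2.INTER_CUBIC),cv2.COLOR_RGB2BGR))
st()
E
```

```text
t 19.65 p [ 0.5154 -0.1552  0.063 ] jaw -0.043 w 0.0589 F [-0.6 -0.6 -0.2]
('shift', array([0.021 , 0.0009, 0.001 ]), 'turn', -0.0017)
t 19.75 p [ 0.5154 -0.155   0.0628] jaw -0.043 w 0.0588 F [ 0.1 -0.2 -0.6]
```

View pics/g4.png

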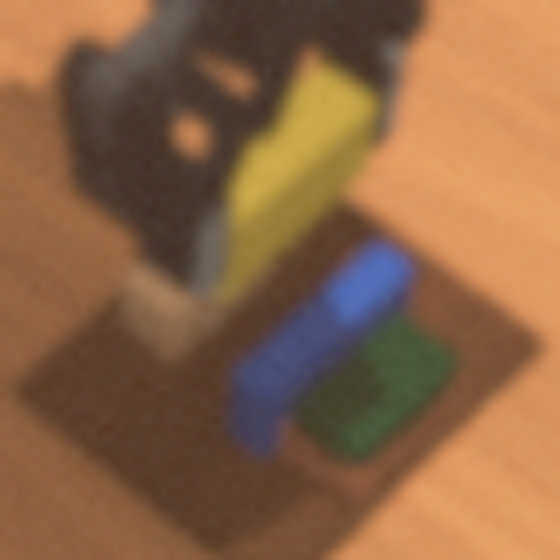

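Emit:
carry_out --pt "0.0 0.001 0.0013 -0.002 0.04" --pt "0.02 0.001 0.0013 -0.002 0.04" --pt "0.025 0.001 0.0013 -0.002 0.04" --pt "0.028 0.001 0.0013 -0.002 0.04" --pt "0.03 0.001 0.0013 -0.002 0.04" --pt "0.03 0.001 0.0013 -0.002 0.04"

```text
time_s: 20.5
tool_pos: [0.5164, -0.1556, 0.032]
tool_rot: [0.51, 0.49, -0.51, 0.49]
force: [-0.0, 0.5, -1.1]
width: 0.0593
```

Emit:
carry_out --pt "0.0015 0 0 0 0.04" --pt "0.003 0 0 0 0.04" --pt "0.0045 0 0 0 0.04" --pt "0.0045 0 0 0 0.04"

```text
time_s: 21.0
tool_pos: [0.5162, -0.1555, 0.0271]
tool_rot: [-0.51, -0.49, 0.51, -0.49]
force: [-0.9, -0.4, -0.6]
width: 0.0594
```

Emit:
carry_out --pt "0.002 0 0.0006 0 0.04" --pt "0.004 0 0.0006 0 0.04" --pt "0.006 0 0.0006 0 0.04" --pt "0.008 0 0.0006 0 0.04" --pt "0.008 0 0.0006 0 0.04"

```text
time_s: 21.62
tool_pos: [0.5161, -0.1561, 0.019]
tool_rot: [-0.51, -0.49, 0.51, -0.49]
force: [-0.1, -0.3, -1.1]
width: 0.0588
```

Emit:
carry_out --pt "0.002 0 0 0 0.04" --pt "0.004 0 0 0 0.04" --pt "0.006 0 0 0 0.04" --pt "0.008 0 0 0 0.04" --pt "0.008 0 0 0 0.04"

```text
time_s: 22.25
tool_pos: [0.5162, -0.1562, 0.0111]
tool_rot: [-0.51, -0.49, 0.51, -0.49]
force: [-0.4, 0.3, -1.1]
width: 0.0592
```

Emit:
carry_out --pt "0.001 0 0 0 0.04" --pt "0.002 0 0 0 0.04" --pt "0.0027 0 0 0 0.04" --pt "0.0027 0 0 0 0.04"

```text
time_s: 22.75
tool_pos: [0.5162, -0.1562, 0.0085]
tool_rot: [-0.51, -0.49, 0.51, -0.49]
force: [-0.2, 0.5, -0.1]
width: 0.0591
```

Emit:
carry_out --pt "0 0 0 0 0.063" --pt "0 0 0 0 0.078" --pt "0 0 0 0 0.078" --pt "-0.01 0 0 0 0.078" --pt "-0.04 0 0 0 0.078" --pt "-0.09 0 0 0 0.085" --pt "-0.09 0 0 0 0.085" --pt "-0.09 0 0 0 0.085"

```text
time_s: 23.75
tool_pos: [0.5162, -0.1561, 0.0987]
tool_rot: [0.51, 0.49, -0.51, 0.49]
force: [0.1, -0.1, 0.3]
width: 0.085
```

```bash
python3 - <<'E'
from h import *
st(); print(go(.5868,-.3285,.1,None))
J=get_image('side')
u=proj([[.516,-.163,.04]],'side')[0].astype(int)
cv2.imwrite('pics/g5.png',cv2.cvtColor(cv2.resize(J[u[1]-35:u[1]+35,u[0]-35:u[0]+35],(560,560),interpolation=cv2.INTER_CUBIC),cv2.COLOR_RGB2BGR))
E
```

```text
t 23.75 p [ 0.5162 -0.1561  0.0987] jaw -0.039 w 0.085 F [ 0.1 -0.1  0.3]
('shift', array([-0.0012,  0.0774,  0.1694]), 'turn', 0.0)
```

View pics/g5.png

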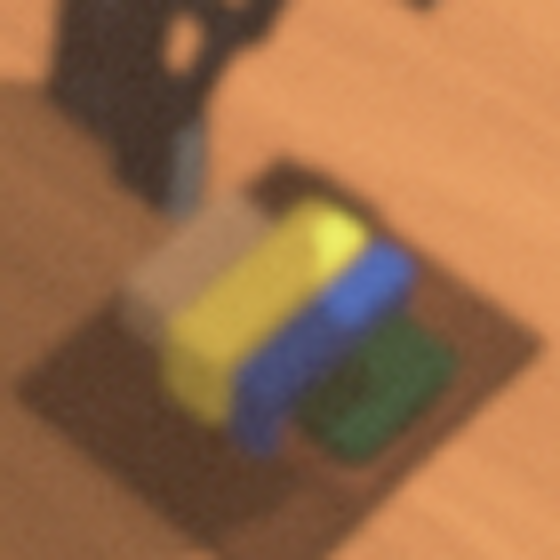

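Emit:
carry_out --pt "0 0.026 0.056 0 0.085" --pt "0 0.052 0.112 0 0.085" --pt "0 0.077 0.169 0 0.085" --pt "0.03 0.077 0.169 0 0.085" --pt "0.06 0.077 0.169 0 0.085" --pt "0.06 0.077 0.169 0 0.085" --pt "0.06 0.077 0.169 0 0.085"

```text
time_s: 24.68
tool_pos: [0.5868, -0.3281, 0.0393]
tool_rot: [-0.51, -0.49, 0.51, -0.49]
force: [-0.4, 0.4, 1.2]
width: 0.085
```

```bash
python3 - <<'E'
from h import *
st(); print(go(.5868,-.3285,.002,None))
E
```

```text
t 24.68 p [ 0.5868 -0.3281  0.0393] jaw -0.039 w 0.085 F [-0.4  0.4  1.2]
('shift', array([0.0373, 0.0001, 0.0004]), 'turn', 0.0)
```

Emit:
carry_out --pt "0.037 0 0 0 0.085" --pt "0.037 0 0 0 0.06" --pt "0.037 0 0 0 0.02" --pt "0.037 0 0 0 0.02" --pt "0.037 0 0 0 0.02" --pt "0.037 0 0 0 0.02" --pt "0.037 0 0 0 0.02" --newtons 30

```text
time_s: 25.55
tool_pos: [0.5872, -0.3285, 0.0036]
tool_rot: [0.51, 0.489, -0.51, 0.491]
force: [-1.0, 0.6, 7.8]
width: 0.0319
```

Emit:
carry_out --pt "-0.05 0 0 0 0.02" --pt "-0.1 0 0 0 0.02" --pt "-0.1 0 0 0 0.02"

```text
time_s: 25.92
tool_pos: [0.5883, -0.3293, 0.1074]
tool_rot: [0.51, 0.487, -0.509, 0.493]
force: [0.3, 0.0, -0.8]
width: 0.0317
```

```bash
python3 - <<'E'
from h import *
st(); print(go(.5285,.1165,.1,None))
J=get_image('side')
u=proj([[.587,-.328,.09]],'side')[0].astype(int);print(u)
cv2.imwrite('pics/g6.png',cv2.cvtColor(cv2.resize(J[u[1]-35:u[1]+35,u[0]-35:u[0]+35],(560,560),interpolation=cv2.INTER_CUBIC),cv2.COLOR_RGB2BGR))
E
```

```text
t 25.93 p [ 0.5883 -0.3293  0.1074] jaw -0.039 w 0.0317 F [ 0.3  0.  -0.8]
('shift', array([ 0.0047, -0.0773, -0.4431]), 'turn', 0.0)
[397 255]
```

View pics/g6.png

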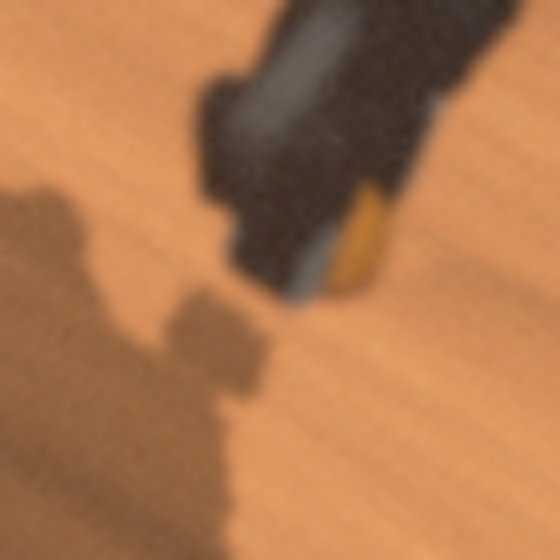

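Emit:
carry_out --pt "0 -0.078 -0.443 0 0.02" --pt "0 -0.078 -0.443 0 0.02" --pt "0 -0.078 -0.443 0 0.02" --pt "0 -0.078 -0.443 0 0.02" --pt "0 -0.078 -0.443 0 0.02" --pt "0 -0.078 -0.443 0 0.02" --pt "0 -0.078 -0.443 0 0.02" --pt "0 -0.078 -0.443 0 0.02"

```text
time_s: 26.98
tool_pos: [0.5248, 0.1208, 0.101]
tool_rot: [-0.509, -0.491, 0.509, -0.491]
force: [0.4, -1.0, -0.2]
width: 0.0317
```

```bash
python3 - <<'E'
from h import *
st(); print(go(.528,.116,.045,None))
E
```

```text
t 26.98 p [0.5248 0.1208 0.101 ] jaw -0.036 w 0.0317 F [ 0.4 -1.  -0.2]
('shift', array([0.0559, 0.0034, 0.0047]), 'turn', 0.0)
```

Emit:
carry_out --pt "0 0.002 0.002 0 0.02" --pt "0.03 0.002 0.002 0 0.02" --pt "0.057 0.002 0.002 0 0.02" --pt "0.057 0.002 0.002 0 0.02" --pt "0.057 0.002 0.002 0 0.02"

```text
time_s: 27.6
tool_pos: [0.5286, 0.1147, 0.0454]
tool_rot: [0.51, 0.49, -0.51, 0.49]
force: [-0.2, -0.0, 0.4]
width: 0.0322
```

```bash
python3 - <<'E'
from h import *
st(); print(go(.528,.116,.026,None))
J=get_image('side')
u=proj([[.528,.116,.04]],'side')[0].astype(int);print(u)
cv2.imwrite('pics/g7.png',cv2.cvtColor(cv2.resize(J[u[1]-35:u[1]+35,u[0]-35:u[0]+35],(560,560),interpolation=cv2.INTER_CUBIC),cv2.COLOR_RGB2BGR))
E
```

```text
t 27.6 p [0.5286 0.1147 0.0454] jaw -0.041 w 0.0322 F [-0.2 -0.   0.4]
('shift', array([ 0.0194, -0.0007, -0.0013]), 'turn', 0.0)
[214 181]
```

View pics/g7.png

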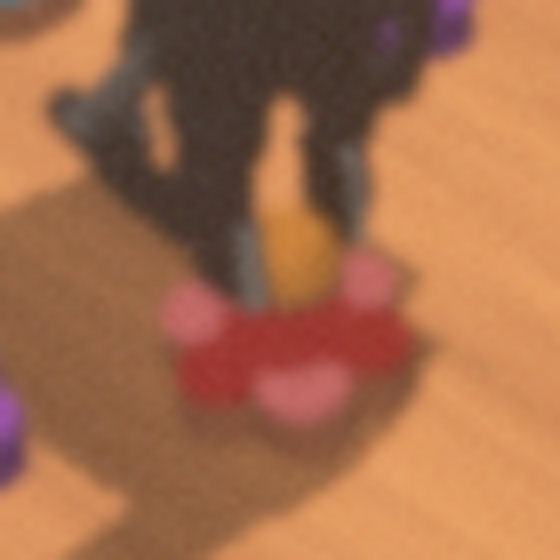

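Emit:
carry_out --pt "0.01 -0.0007 -0.001 0 0.02" --pt "0.018 -0.0007 -0.001 0 0.02" --pt "0.02 -0.0007 -0.001 0 0.02" --pt "0.02 -0.0007 -0.001 0 0.02"

```text
time_s: 28.15
tool_pos: [0.5273, 0.1166, 0.0244]
tool_rot: [-0.51, -0.49, 0.51, -0.49]
force: [1.1, -0.4, -0.9]
width: 0.0323
```

Emit:
carry_out --pt "0.001 0 0 0 0.02" --pt "0.001 0 0 0 0.02"

```text
time_s: 28.4
tool_pos: [0.5275, 0.1166, 0.0237]
tool_rot: [0.51, 0.49, -0.51, 0.49]
force: [0.4, 0.3, 1.1]
width: 0.0316
```

Emit:
carry_out --pt "0.001 0 0 0 0.02" --pt "0.001 0 0 0 0.02"

```text
time_s: 28.65
tool_pos: [0.5275, 0.1166, 0.0235]
tool_rot: [0.51, 0.49, -0.51, 0.49]
force: [-5.4, 0.0, 15.7]
width: 0.0319
```

Contact at about .0236, as predicted. Back off slightly, release gently, and rise.

Emit:
carry_out --pt "-0.0008 0 0 0 0.02" --pt "-0.0008 0 0 0 0.04" --pt "-0.0008 0 0 0 0.06" --pt "-0.0008 0 0 0 0.07" --pt "-0.0008 0 0 0 0.07" --pt "-0.02 0 0 0 0.07" --pt "-0.08 0 0 0 0.085" --pt "-0.08 0 0 0 0.085"

```text
time_s: 29.65
tool_pos: [0.5293, 0.1168, 0.1068]
tool_rot: [0.512, 0.488, -0.508, 0.492]
force: [-0.1, -0.5, -0.1]
width: 0.0852
```

```bash
python3 - <<'E'
from h import *
st(); print(go(.5905,.327,.1,-.045))
J=get_image('side')
u=proj([[.528,.116,.04]],'side')[0].astype(int);print(u)
a=J[u[1]-35:u[1]+35,u[0]-35:u[0]+35];u=proj([[.59,.328,.01]],'side')[0].astype(int);b=J[u[1]-35:u[1]+35,u[0]-35:u[0]+35]
cv2.imwrite('pics/g8.png',cv2.cvtColor(cv2.resize(np.hstack([a,b]),(800,400),interpolation=cv2.INTER_CUBIC),cv2.COLOR_RGB2BGR))
E
```

```text
t 29.65 p [0.5293 0.1168 0.1068] jaw -0.039 w 0.0852 F [-0.1 -0.5 -0.1]
('shift', array([ 0.0073,  0.0528, -0.2124]), 'turn', 0.0056)
[214 181]
```

View pics/g8.png

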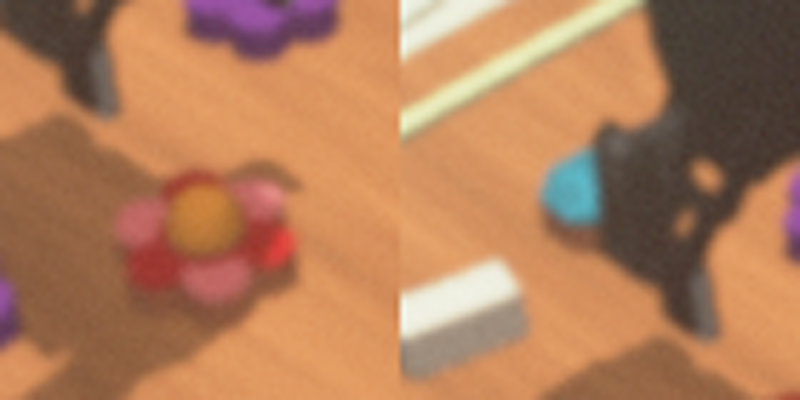

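Emit:
carry_out --pt "0 0.013 -0.053 -0.18 0.085" --pt "0 0.026 -0.106 -0.36 0.085" --pt "0 0.04 -0.16 -0.54 0.085" --pt "0.005 0.052 -0.212 -0.72 0.085" --pt "0.005 0.052 -0.212 -0.9 0.085" --pt "0.005 0.052 -0.212 -1.08 0.085" --pt "0.005 0.052 -0.212 -1.26 0.085" --pt "0.005 0.052 -0.212 -1.44 0.085"

```text
time_s: 30.7
tool_pos: [0.5872, 0.3262, 0.096]
tool_rot: [0.058, 0.705, -0.058, 0.704]
force: [-0.4, 0.7, 0.2]
width: 0.0849
```

```bash
python3 - <<'E'
from h import *
st(); print(go(.5905,.328,.001,1.496))
E
```

```text
t 30.7 p [0.5872 0.3262 0.096 ] jaw 1.406 w 0.0849 F [-0.4  0.7  0.2]
('shift', array([0.095 , 0.0024, 0.0032]), 'turn', -0.0895)
```

Emit:
carry_out --pt "0 0.001 0.001 -0.09 0.085" --pt "0.05 0.001 0.001 -0.09 0.085" --pt "0.05 0.001 0.001 -0.09 0.085" --pt "0.05 0.001 0.001 -0.09 0.085"

```text
time_s: 31.2
tool_pos: [0.589, 0.3273, 0.0483]
tool_rot: [0.028, 0.707, -0.028, 0.707]
force: [0.2, -0.2, -0.0]
width: 0.0851
```

```bash
python3 - <<'E'
from h import *
st(); print(go(.5905,.328,.001,1.496))
E
```

```text
t 31.2 p [0.589  0.3273 0.0483] jaw 1.49 w 0.0851 F [ 0.2 -0.2 -0. ]
('shift', array([0.0473, 0.0008, 0.0014]), 'turn', -0.0057)
```

Emit:
carry_out --pt "0.047 0.001 0.0015 -0.006 0.085" --pt "0.047 0.001 0.0015 -0.006 0.085" --pt "0.047 0.001 0.0015 -0.006 0.06" --pt "0.047 0.001 0.0015 -0.006 0.04" --pt "0.047 0.001 0.0015 -0.006 0.04" --pt "0.047 0.001 0.0015 -0.006 0.04" --pt "0.047 0.001 0.0015 -0.006 0.04" --newtons 50

```text
time_s: 32.08
tool_pos: [0.5914, 0.3285, 0.0032]
tool_rot: [0.027, 0.706, -0.026, 0.708]
force: [-1.6, -0.6, 8.7]
width: 0.0547
```

Emit:
carry_out --pt "-0.05 0 0 0 0.04" --pt "-0.08 0 0 0 0.04" --pt "-0.08 0 0 0 0.04"

```text
time_s: 32.45
tool_pos: [0.5918, 0.3287, 0.0848]
tool_rot: [0.027, 0.705, -0.025, 0.709]
force: [0.6, -0.5, -1.2]
width: 0.0543
```

```bash
python3 - <<'E'
from h import *
st(); print(go(.614,.1135,.07,1.53))
J=get_image('side')
u=proj([[.59,.328,.07]],'side')[0].astype(int);b=J[u[1]-35:u[1]+35,u[0]-35:u[0]+35]
cv2.imwrite('pics/g9.png',cv2.cvtColor(cv2.resize(b,(500,500),interpolation=cv2.INTER_CUBIC),cv2.COLOR_RGB2BGR))
E
```

```text
t 32.45 p [0.5918 0.3287 0.0848] jaw 1.497 w 0.0543 F [ 0.6 -0.5 -1.2]
('shift', array([ 0.0145, -0.213 ,  0.038 ]), 'turn', -0.0335)
```

View pics/g9.png

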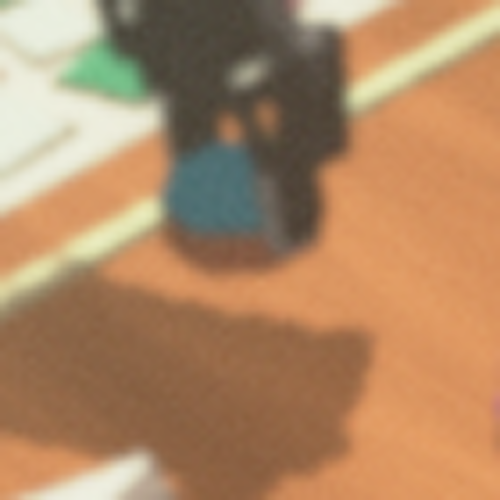

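Emit:
carry_out --pt "0 -0.054 0.01 -0.034 0.04" --pt "0 -0.108 0.02 -0.034 0.04" --pt "0 -0.16 0.03 -0.034 0.04" --pt "0 -0.213 0.038 -0.034 0.04" --pt "0.02 -0.213 0.038 -0.034 0.04" --pt "0.04 -0.213 0.038 -0.034 0.04" --pt "0.04 -0.213 0.038 -0.034 0.04" --pt "0.04 -0.213 0.038 -0.034 0.04"

```text
time_s: 33.5
tool_pos: [0.6124, 0.1138, 0.0405]
tool_rot: [0.014, 0.707, -0.014, 0.707]
force: [1.0, 0.6, -1.1]
width: 0.0546
```

```bash
python3 - <<'E'
from h import *
st(); print(go(.614,.1135,.004,1.53))
E
```

```text
t 33.5 p [0.6124 0.1138 0.0405] jaw 1.532 w 0.0546 F [ 1.   0.6 -1.1]
('shift', array([ 0.0365, -0.0002,  0.0016]), 'turn', 0.0018)
```

Emit:
carry_out --pt "0.02 0 0.0015 0 0.04" --pt "0.034 0 0.0015 0 0.04" --pt "0.036 0 0.0015 0 0.04" --pt "0.037 0 0.0015 0 0.04" --pt "0.037 0 0.0015 0 0.04"

```text
time_s: 34.12
tool_pos: [0.6136, 0.1129, 0.0032]
tool_rot: [0.014, 0.707, -0.014, 0.707]
force: [-5.3, -0.0, 7.2]
width: 0.0544
```

Touching the table. Release; open to 75 mm only.

Emit:
carry_out --pt "-0.0004 0 0 0 0.058" --pt "-0.0004 0 0 0 0.072" --pt "-0.0004 0 0 0 0.072" --pt "-0.0004 0 0 0 0.072" --pt "-0.03 0 0 0 0.072" --pt "-0.09 0 0 0 0.085" --pt "-0.09 0 0 0 0.085"

```text
time_s: 35.0
tool_pos: [0.6161, 0.113, 0.0983]
tool_rot: [0.014, 0.704, -0.014, 0.71]
force: [0.1, 0.5, -0.2]
width: 0.0849
```

```bash
python3 - <<'E'
from h import *
st(); print(go(.482,-.3005,.09,1.478-np.pi/2))
J=get_image('side')
u=proj([[.58,.116,.04]],'side')[0].astype(int);a=J[u[1]-35:u[1]+35,u[0]-35:u[0]+35];u=proj([[.48,-.3,.01]],'side')[0].astype(int);b=J[u[1]-35:u[1]+35,u[0]-35:u[0]+35];print(u)
cv2.imwrite('pics/g10.png',cv2.cvtColor(cv2.resize(np.hstack([a,b]),(800,400),interpolation=cv2.INTER_CUBIC),cv2.COLOR_RGB2BGR))
E
```

```text
t 35.0 p [0.6161 0.113  0.0983] jaw 1.531 w 0.0849 F [ 0.1  0.5 -0.2]
('shift', array([ 0.0072, -0.4185, -0.1175]), 'turn', -1.5182)
[346 306]
```

View pics/g10.png

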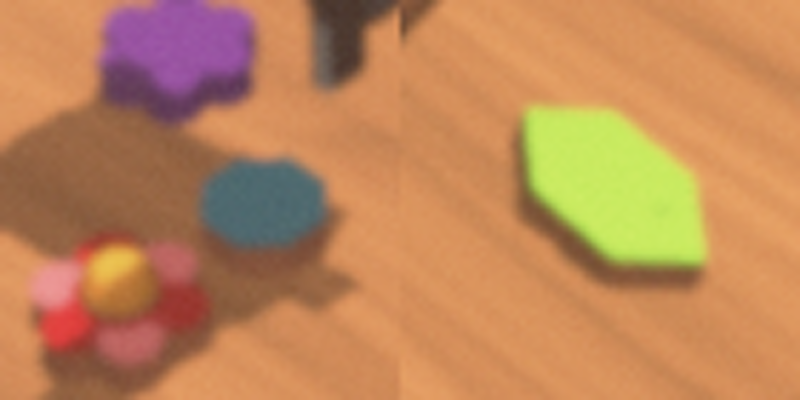

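Emit:
carry_out --pt "0 -0.053 -0.015 0.18 0.085" --pt "0 -0.106 -0.03 0.36 0.085" --pt "0 -0.16 -0.045 0.54 0.085" --pt "0 -0.21 -0.06 0.72 0.085" --pt "0 -0.265 -0.075 0.9 0.085" --pt "0 -0.32 -0.09 1.08 0.085" --pt "0 -0.37 -0.104 1.26 0.085" --pt "0 -0.418 -0.1175 1.44 0.085"

```text
time_s: 36.05
tool_pos: [0.4785, -0.3015, 0.0924]
tool_rot: [0.478, 0.521, -0.479, 0.52]
force: [1.3, -0.1, 0.0]
width: 0.0849
```

```bash
python3 - <<'E'
from h import *
st(); print(go(.482,-.3005,.05,-.093),np.round(read_state()['joints'],2))
E
```

```text
t 36.05 p [ 0.4785 -0.3015  0.0924] jaw 0.084 w 0.0849 F [ 1.3 -0.1  0. ]
('shift', array([ 0.0424,  0.0036, -0.0007]), 'turn', 0.1772) [-0.7   0.22  1.65 -0.    1.28 -0.78]
```

Emit:
carry_out --pt "0 0.001 0 0.177 0.085" --pt "0.043 0.001 0 0.177 0.085" --pt "0.043 0.001 0 0.177 0.085" --pt "0.043 0.001 0 0.177 0.085"

```text
time_s: 36.55
tool_pos: [0.4809, -0.3001, 0.0511]
tool_rot: [-0.521, -0.478, 0.521, -0.478]
force: [-0.0, -0.3, 0.5]
width: 0.085
```

```bash
python3 - <<'E'
from h import *
st(); print(go(.482,-.3005,.002,-.093))
E
```

```text
t 36.55 p [ 0.4809 -0.3001  0.0511] jaw -0.086 w 0.085 F [-0.  -0.3  0.5]
('shift', array([0.0491, 0.0012, 0.0003]), 'turn', 0.007)
```

Emit:
carry_out --pt "0.045 0.001 0 0.007 0.085" --pt "0.049 0.001 0 0.007 0.085" --pt "0.049 0.001 0 0.007 0.06" --pt "0.049 0.001 0 0.007 0.03" --pt "0.049 0.001 0 0.007 0.03" --pt "0.049 0.001 0 0.007 0.03" --pt "0.049 0.001 0 0.007 0.03" --newtons 50

```text
time_s: 37.42
tool_pos: [0.4823, -0.3006, 0.0033]
tool_rot: [0.523, 0.475, -0.523, 0.477]
force: [-2.1, 1.8, 10.4]
width: 0.0408
```

Emit:
carry_out --pt "-0.05 0 0 0 0.03" --pt "-0.1 0 0 0 0.03" --pt "-0.1 0 0 0 0.03"

```text
time_s: 37.8
tool_pos: [0.4833, -0.3014, 0.1063]
tool_rot: [0.523, 0.474, -0.522, 0.479]
force: [0.4, -0.2, -2.5]
width: 0.0409
```

```bash
python3 - <<'E'
from h import *
st(); print(go(.522,-.0235,.1,-.041))
J=get_image('side')
u=proj([[.48,-.3,.1]],'side')[0].astype(int);b=J[u[1]-35:u[1]+35,u[0]-35:u[0]+35];print(u)
cv2.imwrite('pics/g11.png',cv2.cvtColor(cv2.resize(b,(500,500),interpolation=cv2.INTER_CUBIC),cv2.COLOR_RGB2BGR))
E
```

```text
t 37.8 p [ 0.4833 -0.3014  0.1063] jaw -0.093 w 0.0409 F [ 0.4 -0.2 -2.5]
('shift', array([ 0.0052,  0.0126, -0.2803]), 'turn', -0.0523)
[353 280]
```

View pics/g11.png

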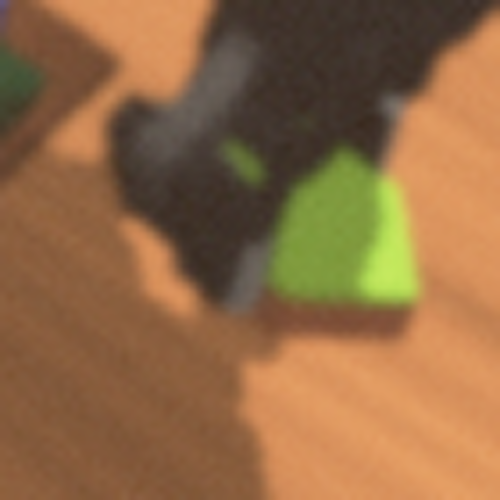

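Emit:
carry_out --pt "0 0.003 -0.056 -0.01 0.03" --pt "0 0.006 -0.112 -0.02 0.03" --pt "0 0.009 -0.168 -0.03 0.03" --pt "0 0.012 -0.224 -0.04 0.03" --pt "0 0.0125 -0.281 -0.052 0.03" --pt "0 0.0125 -0.281 -0.052 0.03" --pt "0.05 0.0125 -0.281 -0.052 0.03" --pt "0.05 0.0125 -0.281 -0.052 0.03"

```text
time_s: 38.85
tool_pos: [0.518, -0.0216, 0.0483]
tool_rot: [-0.509, -0.491, 0.512, -0.487]
force: [0.5, 0.1, -1.7]
width: 0.0408
```

```bash
python3 - <<'E'
from h import *
st(); print(go(.522,-.0235,.0035,-.041))
E
```

```text
t 38.85 p [ 0.518  -0.0216  0.0483] jaw -0.042 w 0.0408 F [ 0.5  0.1 -1.7]
('shift', array([0.0448, 0.0044, 0.0018]), 'turn', -0.0009)
```

Emit:
carry_out --pt "0.0 0.002 0.001 0 0.03" --pt "0.035 0.002 0.001 0 0.03" --pt "0.046 0.002 0.001 0 0.03" --pt "0.0475 0.002 0.001 0 0.03" --pt "0.0475 0.002 0.001 0 0.03"

```text
time_s: 39.48
tool_pos: [0.523, -0.0229, 0.0052]
tool_rot: [0.511, 0.489, -0.51, 0.49]
force: [-0.0, -0.7, -1.0]
width: 0.041
```

Emit:
carry_out --pt "0.001 0 0 0 0.03" --pt "0.002 0 0 0 0.03" --pt "0.002 0 0 0 0.03"

```text
time_s: 39.85
tool_pos: [0.5228, -0.0227, 0.0033]
tool_rot: [0.51, 0.489, -0.51, 0.49]
force: [-6.6, 1.3, 14.6]
width: 0.0411
```

Emit:
carry_out --pt "0 0 0 0 0.045" --pt "0 0 0 0 0.062" --pt "0 0 0 0 0.062" --pt "0 0 0 0 0.062" --pt "-0.03 0 0 0 0.062" --pt "-0.09 0 0 0 0.062" --pt "-0.15 0 0 0 0.062" --pt "-0.15 0 0 0 0.062"

```text
time_s: 40.85
tool_pos: [0.5242, -0.0229, 0.1567]
tool_rot: [0.512, 0.487, -0.509, 0.492]
force: [-0.4, -0.7, -0.9]
width: 0.0621
```

```bash
python3 - <<'E'
from h import *
st(); print(go(.3,-.35,.25))
E
```

```text
t 40.85 p [ 0.5242 -0.0229  0.1567] jaw -0.041 w 0.0621 F [-0.4 -0.7 -0.9]
('shift', array([-0.0944, -0.2098,  0.3362]), 'turn', 0.0)
```

Emit:
carry_out --pt "-0.09 -0.21 0.33 0 0.062" --pt "-0.09 -0.21 0.33 0 0.062" --pt "-0.09 -0.21 0.33 0 0.062" --pt "-0.09 -0.21 0.33 0 0.062" --pt "-0.09 -0.21 0.33 0 0.062" --pt "-0.09 -0.21 0.33 0 0.062" --pt "-0.09 -0.21 0.33 0 0.062" --pt "-0.09 -0.21 0.33 0 0.062"

```text
time_s: 41.85
tool_pos: [0.2978, -0.3449, 0.2417]
tool_rot: [-0.511, -0.489, 0.511, -0.489]
force: [0.7, 0.4, -0.3]
width: 0.0624
```

```bash
python3 - <<'E'
from h import *
J=get_image('side');T=get_image('top');st()
cv2.imwrite('pics/t12.png',cv2.cvtColor(cv2.resize(T[120:280,100:400],(800,427),interpolation=cv2.INTER_CUBIC),cv2.COLOR_RGB2BGR))
cv2.imwrite('pics/s12.png',cv2.cvtColor(cv2.resize(J[110:310,90:390],(780,520),interpolation=cv2.INTER_CUBIC),cv2.COLOR_RGB2BGR))
loc={'jewel':(.5275,.1165,.02),'teal':(.6136,.113,0),'lime':(.5228,-.0227,0),'packer_blue':(.516,-.1755,.006),'packer_yellow':(.516,-.156,.006),'packer_white':(.484,.305,0),'burnisher':(.373,.01,0),'rose':(.528,.117,0)}
for n,l in loc.items():
    o=[n]
    for c in('side','top'):
        b=pick(n,c,[l[0],l[1],l[2]+.01])
        if b: r=fit(n,{c:b[1]},[l[0],l[1],-.04],z=l[2]); o+=[c,r.x.round(4),round(r.fun,1)]
    print(*o)
for c in('side','top'): print([d['location'].round(3) if hasattr(d['location'],'round') else d['location'] for d in spot_point('foil_rack',c)[:1]])
E
```

```text
t 41.95 p [ 0.2989 -0.3433  0.2414] jaw -0.042 w 0.0618 F [-0.3  0.3 -0.6]
jewel top [0.5272 0.1156 0.2299] 2.0
teal top [0.612  0.111  0.7735] 5.8
lime top [ 0.5223 -0.0238  1.5031] 14.4
packer_blue
packer_yellow top [ 0.5167 -0.1576  3.0148] 17.8
packer_white top [ 0.4846  0.3043 -0.2886] 25.4
burnisher side [ 0.3708  0.012  -0.051 ] 64.9 top [0.3709 0.009  3.0896] 30.0
rose top [0.5276 0.1174 0.1114] 180.9
[]
[[0.7911, 0.0014, -0.0011]]
```

View pics/t12.png

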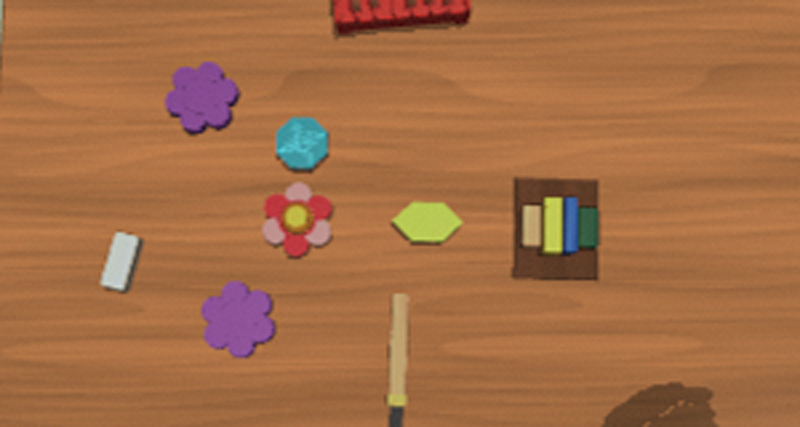

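View pics/s12.png

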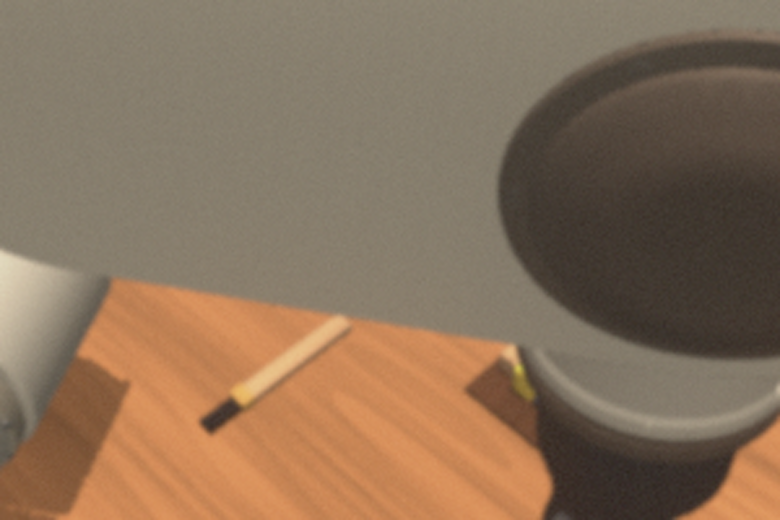

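```bash
python3 -c "
from plant import *
print(close_job())"
```

```text
the job is handed in; nothing more can be done
None
```

I laid out the rose row, filled the packing frame and handed the job in at about 42 s of the 112 s. The hand-in gave no verdict, and every check I could make agreed with the task.

- **Packers:** Blue and yellow were each centred by squeezing across their thickness, then gripped by the ends. I found the gap by touching its green-bar wall (about 11 N). Blue went in beside that wall and yellow beside blue, both on the floor with no insertion force. In the last top picture they sit side by side in the gap.
- **Jewel:** The last top-camera fit puts it about 2 mm from the rose's middle.
- **Teal:** It lies about 84 mm behind the rose's centre and within about 5 mm sideways, which leaves about 17 mm clear of the rose.
- **Lime:** It is about 141 mm from both the rose and the frame, and close to the line between them.
- **Left alone:** I never touched the white packer, the foil rack, the burnisher or the purple look-alikes. All show where they began, within measuring error.

**Checks that fell short or disagreed:**
- In the last side picture the arm hid almost everything, so the final positions rest mainly on the top camera. The earlier side close-ups had shown the jewel, teal and both packers in place.
- The blue packer's last fit returned nothing. Its place rests on the touch-off, the tool position at release and the top picture.
- Camera and touch disagreed by about 1 mm on the gap's position, and I used the touch value.
- The jewel gripped at 32 mm rather than its 34 mm diameter; it still set down where expected.

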